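Hold the heat sink flush on the tilted power module

TASK

Take the large finned heat sink off the bench and bring its flat underside down onto the bare metal top of the power module on the tilted circuit board, centred on it and with the fins running up and down the slope. Tilt it to the slope by feel until it lies flush over the whole face, and finish while still gripping it and pressing it gently against the module, so that the screws can be driven from below. Leave the board's tilt as it is set, do not press hard, and leave the other things on the bench alone.

Things in the scene. Friction and masses are not known exactly. Their poses are not given: they have to be found in the camera images.
- heatsink_center (a point): The large finned heat sink, bare aluminium, about 190 g, loose on the bench, fins up: 84 mm long (x, along the fins), 50 wide (y), 35 high; base plate 7 mm, fins 28 mm high. This point is its middle, 17.5 mm above the flat underside; z points to the fins. Same either way round; grip it across the 50 mm, by the outer fins. Not the small square heat sink (36 by 36 by 22 mm).
- module_face (a point): Centre of the power module's flat metal top, the bare steel plate (76 mm along x, 46 along y) on the grey block in the middle of the green board. z points out of the face, y is level, x runs up the slope; the face leans towards the robot by 11 to 30 degrees and stands 16 mm above the board, about 0.16 m above the bench.
- board: The green circuit board, 120 mm along x, 196 along y, axes as the module's; this origin lies on the tilt axis, 57.8 mm straight below the face's centre. Near the module it carries only parts up to 4 mm high; 62 mm and more from its middle along y, capacitors and terminals up to 26 mm. It flexes straight back in its jaws, about 1 mm for each 6 N, 7 mm at most.
- jaw_corner (a point): Upper corner of one of the two black jaws that clamp the board's ends, 48 mm up the slope, 101 mm along y and 10 mm below the level of the module's face, from the face's centre. The jaws belong to the holder's head, which is clamped at its tilt on a heavy stand that does not move; the clamp slips only at about 6 N m.
Mind the look-alikes: they are no part of the job. There is more than one size of the part that bears heatsink_center; the job needs the middle-sized.

How it is judged:
On the way, in this order (a step that is already met when the one before it is completed fails the run):
1. the heat sink is held clear of the bench in the gripper (height (world z) of heatsink_center above 0.06 m and contact force between the fingers and heatsink above 2 N and contact force between heatsink and board below 0.1 N), for 0.2 s.
2. the heat sink lies flush, centred and square on the module, pressed by the gripper (x of heatsink_center in the frame of module_face between -0.006 and 0.006 m and y of heatsink_center in the frame of module_face between -0.006 and 0.006 m and z of heatsink_center in the frame of module_face between 0.015 and 0.019 m and angle between the z axis of heatsink_center and the z axis of module_face, either way round below 0.03 rad and angle between the x axis of heatsink_center and the x axis of module_face, either way round below 0.09 rad and contact force between heatsink and board between 4 and 35 N and contact force between the fingers and heatsink above 2 N), for 0.5 s.
At the end, for the whole second after the job is handed in: Still gripped (over 2 N), at rest and pressed on the module with 4 to 35 N: middle within 6 mm of the face's centre along and across the slope, underside within 1.5 mm of the face, parallel to it within 0.03 rad, fins along the slope within 0.09 rad, either way round (all of step 2 and linear speed of heatsink below 0.02 m/s); the arm keeps its last pose, push and grip.
It fails at once if the module is pressed with more than 60 N (contact force between heatsink and board above 60 N).
It fails at once if the board's tilt is changed (a jaw's corner moves more than 5 mm) (distance of jaw_corner from where it was at the start of the episode above 0.005 m).
It fails at once if another thing on the bench is moved by more than 30 mm (distance of any of relay_board, toroid, small_sink, capacitor, screwdriver, control_board, multimeter from where it was at the start of the episode above 0.03 m).
It also fails if it takes over 45 s, if anything falls off the work surface, if the arm or the gripper's body presses on something with over 40 N, if the wrist force passes 120 N, or if a joint passes its speed limit or range.

ROBOT

A 6-joint arm with a two-finger parallel gripper is mounted at the origin on the work surface. World frame = base frame: x ahead of the robot, y to its left, z up, the work surface at z = 0. Lengths are in m, angles in rad, forces in N, time in s.
With the tool pointing down it reaches from about 0.375 to 0.9 m from the base axis. Payload 3.1 kg.
Tool frame: the origin (TCP) lies between the finger pads; the fingertips stand 17 mm ahead of it and the grasp point (between the pads) lies 2 mm behind it; z points along the fingers, y is the line along which they close (so a half turn about z gives the same grasp; the last joint's range is limited). The gripper opens to 85 mm and grips with 20 to 120 N. Pads are 22 mm wide; open, the fingers measure 114 mm over their backs; the gripper's body (76 mm by 85 mm) begins 54 mm behind the grasp point. The pads swing forward as they close: fully open they stand 13 mm farther back than shut.
Start: joints at [1.075, 0.527, 1.433, -0, 1.181, -0.178], TCP at [0.195, 0.594, 0.248] pointing down, gripper open.
Joint ranges: [-3.08, 3.08], [-0.75, 2.2], [0.22, 2.44], [-1.43, 4.57], [0, 2.65], [-2.85, 2.85]. Speed limits (rad/s): [2.79, 2.79, 3.14, 3.14, 3.14, 3.14].

INTERFACE

Orientations are given as a unit quaternion [x, y, z, w].
In Python, from station import sense, vision, order gives the robot as it stands.
- The arm moves only by the shell command python3 -m crank 'ROWS' [OPENING] [FORCE]. ROWS is JSON, a list of rows, each an object with "dp": the shift along the world's x, y, z in units of 30 mm (1.0 is 30 mm), a list of three; "angular": the turn, a rotation vector about the world's x, y, z in degrees, a list of three. In form: [{"dp": [dx, dy, dz], "angular": [ax, ay, az]}, ...]. A call has 1 to 20 rows; each row shifts and turns the commanded pose from where the row before left it; what a row does not reach is not made up. A row lasts 1/10 s, in which the tool goes at most 50 mm and 8.59 degrees, less where a joint would pass 70% of its speed; a pose out of reach is approached as far as the arm can. A call is refused whole if a number of a shift passes 1 or a number of a turn 8.59, either way. A call with a gripper value outside its range is refused whole. OPENING is the closure, from 0 (fully open) to 1 (shut), set as the call begins (- or left out, the last holds). The fingers move at their own pace and stop on an object; FORCE is the grip in N (left out, the last holds). Time passes only in rows, so rows that do not move let the fingers close. It gives the time, the measured TCP pose, the force, the opening and the grip force at its end, in the units of the state.
- sense(): the state, without advancing time (a new reading comes with each control period).
- vision.snapshot(name): name is "side" or "top" or "wrist"; returns a dict with "image" (384x512x3 uint8, blue, green, red), "range_z" (384x512 float32, m along the optical axis (not along the pixel's ray), 0 where there is no reading), "mtx" (3x3 intrinsics, pixels), "pose" (4x4, takes a point from camera to world coordinates); the wrist camera has in their place "mount" (4x4, takes a point from camera to tool coordinates, whose origin is the TCP and whose axes are the flange's). Camera axes: x right, y down, z forward; pixel columns grow to the right and rows downward; lengths in m; the calibration is good to about 2 mm. A picture is of the moment at which its call begins: read the wrist's pose just before it.
- order.sign_off(): hands the job in; it is judged then, once.
The state is a dict: "t": time; "q": joint angles; "qd": joint speeds; "tau": joint torques, N m; "tcp_pos": TCP position; "tool_rot": TCP orientation; "force": force on the tool from outside, world axes, zero at the start; "ft_torque": the same for the moment, N m; "finger_gap": opening from 0.0 (shut) to 1.0 (fully open); "gripper_force": force on a finger pad.
Only numpy, scipy, OpenCV 4.12 (cv2) and the standard library are available. Lean on these libraries where they do the work, as an engineer would, in place of code of your own. Each camera call takes 0.05 s, during which the arm holds its last target. There are 200 camera calls.

## Working session

There is one attempt and no reset: what is moved stays moved. The work goes in short steps, Python scripts to look and compute and a shell command to move; the robot and the scene stay as the last step left them, time stands still between calls to the robot, and variables do not carry over. Pictures are saved under pics/ and viewed, at most 10 in all, crops included, and the job is handed in when it is done.

```bash
ls; mkdir -p pics; cat > h.py <<'E'
import numpy as np, cv2
from station import sense, vision, order
from scipy.spatial.transform import Rotation as R
def snap(n):
    s=sense(); d=vision.snapshot(n)
    if n=='wrist':
        T=np.eye(4);T[:3,:3]=R.from_quat(s['tool_rot']).as_matrix();T[:3,3]=s['tcp_pos'];P=T@d['mount']
    else: P=d['pose']
    z=d['range_z'];v,u=np.mgrid[:z.shape[0],:z.shape[1]];K=d['mtx']
    c=np.stack([(u-K[0,2])/K[0,0]*z,(v-K[1,2])/K[1,1]*z,z],-1)
    w=c@P[:3,:3].T+P[:3,3]; w[z==0]=np.nan
    return d['image'],w,P
E
python3 - <<'E'
from h import *
for n in('top','side'):
    i,w,P=snap(n);cv2.imwrite(f'pics/{n}.png',i);np.savez(f'{n}.npz',i=i,w=w,P=P);print(n,P.round(3))
print(sense())
E
```

```text
pics
top [[ 0.016 -0.99   0.141  0.307]
 [-1.    -0.019 -0.022 -0.081]
 [ 0.025 -0.141 -0.99   1.363]
 [ 0.     0.     0.     1.   ]]
side [[ 0.929 -0.221  0.296  0.128]
 [-0.369 -0.541  0.756 -1.013]
 [-0.007 -0.811 -0.585  0.829]
 [ 0.     0.     0.     1.   ]]
{'t': 0.1, 'q': array([ 1.07452688e+00,  5.28365863e-01,  1.43377940e+00, -1.10144491e-05,
        1.18140497e+00, -1.78487528e-01]), 'qd': array([ 1.03336265e-03, -2.38021959e-03, -3.69980434e-03, -1.37649807e-03,
        8.10799795e-05,  1.08775719e-03]), 'tau': array([-3.75279183e-05, -4.43302989e+01, -1.78585231e+01, -2.01287162e-04,
        3.90907735e-03, -5.33439660e-06]), 'tcp_pos': array([0.19495781, 0.59316854, 0.24743429]), 'tool_rot': array([ 1.58221090e-01,  9.87403225e-01, -9.25300888e-04, -3.19189189e-04]), 'force': array([-0.92018385,  0.13944467, -0.29722177]), 'ft_torque': array([-0.00889363,  0.00245686,  0.0225407 ]), 'gripper_force': 0.0, 'finger_gap': 0.9986891762206825}
```

View pics/top.png

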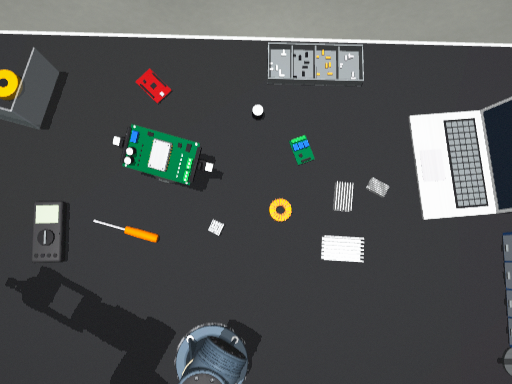

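View pics/side.png

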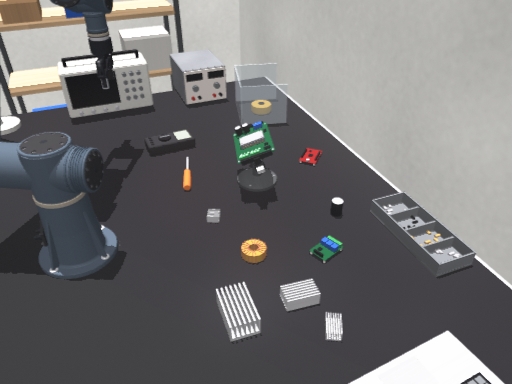

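Finned candidates in the top view are (343,249), (343,196), (377,187) and (216,227). I'll measure each one and compare it with 84×50×35 mm.

```bash
python3 - <<'E'
from h import *
d=np.load('top.npz');i,w=d['i'],d['w']
for (u,v) in [(343,249),(343,196),(377,187),(216,227)]:
    r=30
    for thr in(.004,):
        p=w[v-r:v+r,u-r:u+r];m=(p[...,2]>thr).astype(np.uint8)
        n,l=cv2.connectedComponents(m);k=l[r-4:r+4,r-4:r+4].ravel();k=np.bincount(k[k>0]).argmax()
        q=p[l==k];rc=cv2.minAreaRect((q[:,:2]*1000).astype(np.float32))
        print((u,v),rc,np.percentile(q[:,2],[5,50,90,98]).round(4),len(q))
# module plate: brightness in board region
p=w[110:200,100:220];g=i[110:200,100:220].astype(int)
m=(g.min(-1)>150).astype(np.uint8);n,l,st,c=cv2.connectedComponentsWithStats(m)
k=1+st[1:,4].argmax();q=p[l==k];print(st[k],c[k]);q=q[~np.isnan(q[:,0])]
cen=np.median(q,0)
for _ in range(3):
    c0=q.mean(0);nn=np.linalg.svd(q-c0)[2][2];nn*=np.sign(nn[2]);e=(q-c0)@nn;q=q[abs(e)<max(.003,0)]
print('face c',c0,'n',nn,'tilt',np.degrees(np.arccos(nn[2])),'az',np.degrees(np.arctan2(nn[1],nn[0])),e.std())
y=np.cross([0,0,1],nn);print('y',y/np.linalg.norm(y))
a=cv2.resize(i[165:275,310:400],None,fx=5,fy=5);b=cv2.resize(i[110:200,100:220],None,fx=5,fy=5)
cv2.imwrite('pics/c1.png',a)
cv2.imwrite('pics/c2.png',b)
E
```

```text
(343, 249) ((334.1470947265625, -383.88720703125), (134.1687774658203, 84.32328033447266), 83.16915130615234) [0.0061 0.0139 0.0504 0.0534] 987
(343, 196) ((491.3140869140625, -389.484375), (68.10920715332031, 90.45365142822266), 89.18457794189453) [0.0071 0.0274 0.0365 0.0385] 533
(377, 187) ((523.21337890625, -496.8687744140625), (65.66165161132812, 45.552276611328125), 63.53439712524414) [0.0064 0.0194 0.0257 0.0287] 255
(216, 227) ((387.2354736328125, -0.8909778594970703), (37.78258514404297, 43.96443557739258), 60.673213958740234) [0.0042 0.0132 0.0236 0.0262] 111
[ 48  29  22  32 495] [58.65252525 44.72525253]
face c [0.57434688 0.14951892 0.16690841] n [-0.30967962  0.09414508  0.94616871] tilt 18.8852501642711 az 163.09030866825583 0.0015277786390805936
y [-0.29086403 -0.9567644   0.        ]
```

View pics/c1.png

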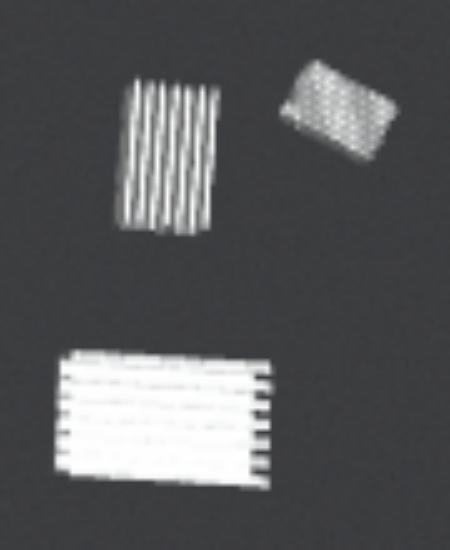

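View pics/c2.png

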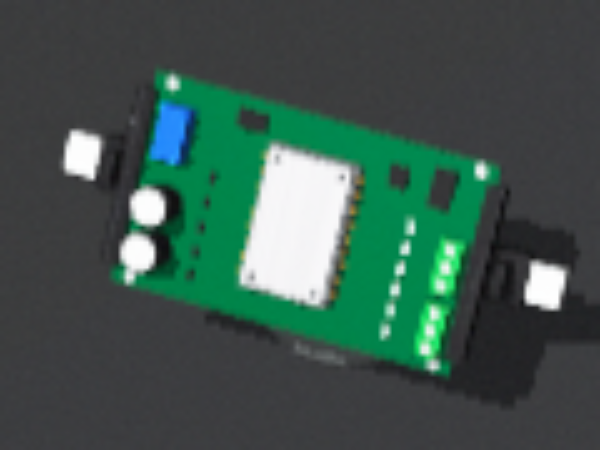

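The middle sink at (343,196) is 84×50×35 within blob inflation and 38 mm tall. The one at (343,249) is too big (52 mm tall), (377,187) is too small (26–28 mm), and (216,227) is the small square one. I'm taking (343,196). The second crop shows the bare plate at its centre, board pixel (159,155). First I'll raise the arm and go over the board for a close measurement.

```bash
python3 -m crank '[{"dp":[0.3,-0.4,0.4],"angular":[0,0,0]},{"dp":[0.6,-1,0.4],"angular":[0,0,0]},{"dp":[0.6,-1,0.4],"angular":[0,0,0]},{"dp":[0.6,-1,0.4],"angular":[0,0,0]},{"dp":[0.6,-1,0.4],"angular":[0,0,0]},{"dp":[0.6,-1,0.4],"angular":[0,0,0]},{"dp":[0.6,-1,0.4],"angular":[0,0,0]},{"dp":[0.6,-1,0.2],"angular":[0,0,0]},{"dp":[0.6,-1,0],"angular":[0,0,0]},{"dp":[0.6,-1,0],"angular":[0,0,0]},{"dp":[0.6,-1,0],"angular":[0,0,0]},{"dp":[0.6,-1,0],"angular":[0,0,0]},{"dp":[0.6,-1,0],"angular":[0,0,0]},{"dp":[0.5,-1,0],"angular":[0,0,0]},{"dp":[0.3,-0.6,0],"angular":[0,0,0]},{"dp":[0.2,-0.3,0],"angular":[0,0,0]},{"dp":[0,0,0],"angular":[0,0,0]},{"dp":[0,0,0],"angular":[0,0,0]}]' 0.25
python3 - <<'E'
from h import *
i,w,P=snap('wrist');cv2.imwrite('pics/w1.png',i);np.savez('w1.npz',i=i,w=w,P=P);print(P.round(3),sense()['tcp_pos'])
E
```

```text
t: 1.9
tcp_pos: [0.4498, 0.1649, 0.3385]
tool_rot: [0.158, 0.987, 0.0, -0.0]
force: [-0.3, -0.6, 0.1]
finger_gap: 0.752
gripper_force: 0.0
[[ 0.313  0.914  0.26   0.383]
 [ 0.95  -0.301 -0.086  0.185]
 [-0.     0.273 -0.962  0.464]
 [ 0.     0.     0.     1.   ]] [0.44962229 0.16525481 0.33844674]
```

View pics/w1.png

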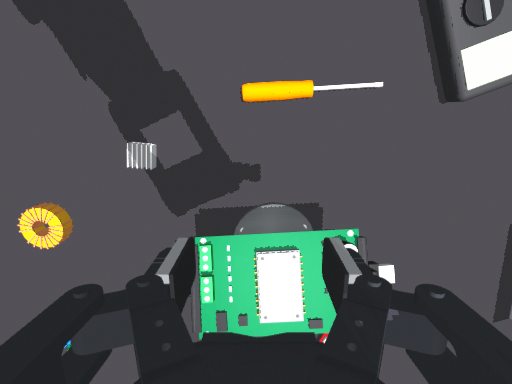

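The wrist view shows the whole plate (columns 257–303, rows 250–322) inside the green board. I'll fit its plane and rectangle.

```bash
cat > fit.py <<'E'
from h import *
d=np.load('w1.npz');i,w=d['i'],d['w']
g=i.astype(int);m=((g.min(-1)>110)).astype(np.uint8);m=cv2.morphologyEx(m,cv2.MORPH_CLOSE,np.ones((5,5)))
n,l,st,c=cv2.connectedComponentsWithStats(m);k=l[286,280];print(st[k],c[k])
def plane(q):
    for t in(.006,.003,.003):
        c0=np.median(q,0) if t==.006 else q.mean(0)
        nn=np.linalg.svd(q-c0,full_matrices=False)[2][2];nn*=np.sign(nn[2]);q=q[abs((q-c0)@nn)<t]
    return c0,nn,q
e=cv2.erode((l==k).astype(np.uint8),np.ones((5,5)))>0
q=w[e];q=q[~np.isnan(q[:,0])];c0,nn,q=plane(q)
# green board
gm=(g[...,1]>90)&(g[...,2]<60);b=w[gm];b=b[(b[:,2]>.08)];cb,nb,b=plane(b)
for nme,N,C in(('face',nn,c0),('board',nb,cb)):
    print(nme,C.round(4),N.round(4),'tilt',np.degrees(np.arccos(N[2])).round(2),'az',np.degrees(np.arctan2(-N[1],-N[0])).round(2))
print('gap',(c0-cb)@nb)
# rect by ray projection in plane coordinates using contour pixels
y=np.cross([0,0,1],-nn)*-1;y=np.cross(nn,[1,0,0]);
def rect(mask,C,N):
    x=np.array([1,0,0])-N*N[0];x/=np.linalg.norm(x);y=np.cross(N,x)
    P=d['P'];K=np.load('K.npy');v,u=np.nonzero(mask)
    r=np.stack([(u-K[0,2])/K[0,0],(v-K[1,2])/K[1,1],np.ones(len(u))],-1)@P[:3,:3].T
    t=((C-P[:3,3])@N)/(r@N);p=P[:3,3]+r*t[:,None]-C
    rc=cv2.minAreaRect((np.stack([p@x,p@y],-1)*1000).astype(np.float32));cc=C+rc[0][0]/1000*x+rc[0][1]/1000*y
    a=np.radians(rc[2]);ax=np.cos(a)*x+np.sin(a)*y
    print(rc[1],rc[2],'centre',cc.round(4),'axis yaw',np.degrees(np.arctan2(ax[1],ax[0])).round(2))
rect(l==k,c0,nn)
E
python3 -c "
from h import *
np.save('K.npy',vision.snapshot('wrist')['mtx'])"; python3 fit.py
```

```text
[ 254  250   52   73 3313] [279.64141262 286.20917597]
face [0.5721 0.148  0.1665] [-0.3114  0.0877  0.9462] tilt 18.87 az -15.73
board [0.567  0.0933 0.1528] [-0.2969  0.0792  0.9516] tilt 17.89 az -14.94
gap 0.015833332342247562
(56.08775329589844, 80.12039184570312) 73.90143585205078 centre [0.5717 0.1475 0.1664] axis yaw 74.72
```

```bash
python3 -m crank '[{"dp":[0,-0.5,0],"angular":[0,0,-3]},{"dp":[0,-1,0],"angular":[0,0,-3]},{"dp":[0,-1,0],"angular":[0,0,-3]},{"dp":[0,-1,0],"angular":[0,0,-3]},{"dp":[0,-1,0],"angular":[0,0,-3]},{"dp":[0,-1,0],"angular":[0,0,-3]},{"dp":[0,-1,0],"angular":[0,0,-2]},{"dp":[0,-1,0],"angular":[0,0,0]},{"dp":[0,-1,0],"angular":[0,0,0]},{"dp":[0,-1,0],"angular":[0,0,0]},{"dp":[0,-1,0],"angular":[0,0,0]},{"dp":[0,-1,0],"angular":[0,0,0]},{"dp":[0,-1,-0.5],"angular":[0,0,0]},{"dp":[0,-1,-0.5],"angular":[0,0,0]},{"dp":[0,-1,-0.5],"angular":[0,0,0]},{"dp":[0,-1,-0.5],"angular":[0,0,0]},{"dp":[0,-1,-0.5],"angular":[0,0,0]},{"dp":[0,-0.8,0],"angular":[0,0,0]},{"dp":[0,-0.4,0],"angular":[0,0,0]},{"dp":[0,0,0],"angular":[0,0,0]}]'
python3 - <<'E'
from h import *
i,w,P=snap('wrist');cv2.imwrite('pics/w2.png',i);np.savez('w2.npz',i=i,w=w,P=P);print(P.round(3),sense()['tcp_pos'])
E
```

```text
t: 4.0
tcp_pos: [0.4508, -0.367, 0.2633]
tool_rot: [0.327, 0.945, -0.0, 0.0]
force: [0.2, -0.1, 0.1]
finger_gap: 0.747
gripper_force: 0.0
[[ 0.619  0.755  0.215  0.395]
 [ 0.785 -0.595 -0.171 -0.325]
 [-0.001  0.275 -0.962  0.389]
 [ 0.     0.     0.     1.   ]] [ 0.45064005 -0.36568701  0.26343577]
```

View pics/w2.png

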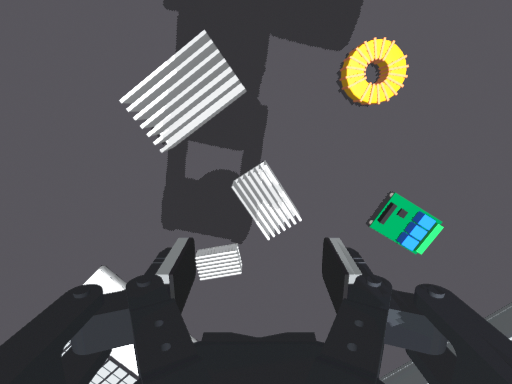

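The wrist view shows the target at (266,200), with the smaller decoy at (218,262) and the larger at (183,92). Next I'll fit the target's fin-top plane.

```bash
python3 - <<'E'
from h import *
d=np.load('w2.npz');i,w,P=d['i'],d['w'],d['P']
p=w[150:255,222:315];z=p[...,2]
m=(z>.006).astype(np.uint8);n,l,st,c=cv2.connectedComponentsWithStats(m);k=l[50,44];print(st[k],c[k])
for lo in(.006,.030):
    q=p[(l==k)&(z>lo)];rc=cv2.minAreaRect((q[:,:2]*1000).astype(np.float32));print(lo,rc,len(q),np.percentile(q[:,2],[50,98]))
# fin-top outline via rays at z=.035
K=np.load('K.npy')
q=p[(l==k)&(z>.031)];xy=q[:,:2]*1000
best=min(((np.ptp(xy@[-np.sin(a),np.cos(a)]),np.degrees(a)) for a in np.radians(np.arange(-15,15,.25))));print('min width',best)
a=np.radians(best[1]);A=np.array([[np.cos(a),np.sin(a)],[-np.sin(a),np.cos(a)]]);s=xy@A.T
print(np.percentile(s,[.5,99.5],0)); mid=np.percentile(s,[.5,99.5],0).mean(0)@A;print('centre',mid)
E
```

```text
[   9   11   71   79 2699] [42.97665802 49.56761764]
0.006 ((488.6265563964844, -386.6855163574219), (50.29324722290039, 84.4337387084961), 84.74826049804688) 2699 [0.0276115  0.03629832]
0.03 ((488.69287109375, -386.691162109375), (50.28378677368164, 84.3177719116211), 84.7680435180664) 1229 [0.03494928 0.03657174]
min width (np.float64(50.290910841547884), np.float64(-5.25))
[[ 480.11626805 -365.28298634]
 [ 563.62520053 -315.32830099]]
centre [ 488.54293153 -386.63005377]
```

```bash
python3 -m crank '[{"dp":[0.2,-0.1,0],"angular":[0,0,3]},{"dp":[0.3,-0.2,-0.3],"angular":[0,0,6]},{"dp":[0.3,-0.2,-0.6],"angular":[0,0,6]},{"dp":[0.3,-0.2,-0.8],"angular":[0,0,6]},{"dp":[0.17,0,-0.8],"angular":[0,0,6]},{"dp":[0,0,-0.8],"angular":[0,0,6]},{"dp":[0,0,-0.8],"angular":[0,0,0]},{"dp":[0,0,-0.6],"angular":[0,0,0]},{"dp":[0,0,0],"angular":[0,0,0]},{"dp":[0,0,0],"angular":[0,0,0]}]'
python3 -c "
from h import *
s=sense();print(s['tcp_pos'],R.from_quat(s['tool_rot']).as_matrix().round(4),s['q'],s['force'])
print(np.degrees(R.from_quat(s['tool_rot']).as_matrix()[:2,1]@[1,0]))"
```

```text
t: 5.05
tcp_pos: [0.4888, -0.3861, 0.123]
tool_rot: [0.045, 0.999, 0.0, 0.0]
force: [-0.0, 0.6, 0.8]
finger_gap: 0.748
gripper_force: 0.0
[ 0.48884513 -0.38614217  0.1229588 ] [[-9.96e-01  8.94e-02  1.00e-04]
 [ 8.94e-02  9.96e-01  2.00e-04]
 [-0.00e+00  2.00e-04 -1.00e+00]] [-8.47790730e-01  6.81760815e-01  1.53993217e+00  2.62813405e-04
  9.20033768e-01 -2.32920659e+00] [-0.04378936  0.6420952   0.82566937]
5.12339353294984
```

```bash
python3 -m crank '[{"dp":[0,0,-0.4],"angular":[0,0,0]},{"dp":[0,0,-0.6],"angular":[0,0,0]},{"dp":[0,0,-0.6],"angular":[0,0,0]},{"dp":[0,0,-0.6],"angular":[0,0,0]},{"dp":[0,0,-0.5],"angular":[0,0,0]},{"dp":[0,0,-0.3],"angular":[0,0,0]},{"dp":[0,0,-0.2],"angular":[0,0,0]},{"dp":[0,0,0],"angular":[0,0,0]},{"dp":[0,0,0],"angular":[0,0,0]}]' && python3 -m crank '[{"dp":[0,0,0],"angular":[0,0,0]},{"dp":[0,0,0],"angular":[0,0,0]},{"dp":[0,0,0],"angular":[0,0,0]},{"dp":[0,0,0],"angular":[0,0,0]},{"dp":[0,0,0],"angular":[0,0,0]},{"dp":[0,0,0],"angular":[0,0,0]},{"dp":[0,0,0],"angular":[0,0,0]}]' 1 60
```

```text
t: 5.95
tcp_pos: [0.4887, -0.3876, 0.0268]
tool_rot: [0.045, 0.999, -0.0, 0.0]
force: [-0.4, -0.5, -0.8]
finger_gap: 0.753
gripper_force: 0.0
t: 6.65
tcp_pos: [0.4889, -0.3879, 0.0274]
tool_rot: [0.045, 0.999, -0.001, 0.001]
force: [0.6, 0.6, 6.1]
finger_gap: 0.574
gripper_force: 65.1
```

```bash
python3 -m crank '[{"dp":[0,0,0.4],"angular":[0,0,0]},{"dp":[0,0,0.6],"angular":[0,0,0]},{"dp":[0,0,0.8],"angular":[0,0,0]},{"dp":[0,0,0.8],"angular":[0,0,0]},{"dp":[0,0,0.8],"angular":[0,0,0]},{"dp":[0,0.2,0.8],"angular":[0,0,0]},{"dp":[0.1,0.4,0.8],"angular":[0,0,0]},{"dp":[0.1,0.6,0.8],"angular":[0,0,0]},{"dp":[0.1,0.8,0.8],"angular":[0,0,0]},{"dp":[0.1,0.8,0.8],"angular":[0,0,-2]},{"dp":[0.1,0.8,0.8],"angular":[0,0,-2]},{"dp":[0.1,0.8,0.4],"angular":[0,0,-2]},{"dp":[0,0.8,0],"angular":[0,0,-2]},{"dp":[0,0.8,0],"angular":[0,0,-2]},{"dp":[0,0.6,0],"angular":[0,0,0]},{"dp":[0,0.3,0],"angular":[0,0,0]},{"dp":[0,0,0],"angular":[0,0,0]},{"dp":[0,0,0],"angular":[0,0,0]}]'
python3 - <<'E'
from h import *
s=sense();print(s['tcp_pos'],s['tool_rot'],s['q'],s['force'],s['ft_torque'])
d=np.load('w1.npz');i,w,P=d['i'],d['w'],d['P'];K=np.load('K.npy')
g=i.astype(int);hsv=cv2.cvtColor(i,cv2.COLOR_BGR2HSV)
m=((g.min(-1)>140)&(hsv[...,1]<40)).astype(np.uint8);m=cv2.morphologyEx(m,cv2.MORPH_CLOSE,np.ones((5,5)));m=cv2.morphologyEx(m,cv2.MORPH_OPEN,np.ones((15,15)))
n,l,st,c=cv2.connectedComponentsWithStats(m);k=l[286,280];print(st[k],c[k])
gm=(g[...,1]>90)&(g[...,2]<60)
def rect(mask,C,N,tag):
    x=np.array([1,0,0])-N*N[0];x/=np.linalg.norm(x);y=np.cross(N,x)
    v,u=np.nonzero(mask)
    r=np.stack([(u-K[0,2])/K[0,0],(v-K[1,2])/K[1,1],np.ones(len(u))],-1)@P[:3,:3].T
    p=P[:3,3]+r*(((C-P[:3,3])@N)/(r@N))[:,None]-C;pl=(np.stack([p@x,p@y],-1)*1000).astype(np.float32)
    rc=cv2.minAreaRect(pl);cc=C+rc[0][0]/1000*x+rc[0][1]/1000*y;a=np.radians(rc[2])
    print(tag,np.round(rc[1],1),'c',cc.round(4),'mean',(C+p.mean(0)).round(4),'yaw',[np.degrees(np.arctan2(t[1],t[0])).round(2) for t in(np.cos(a)*x+np.sin(a)*y,-np.sin(a)*x+np.cos(a)*y)])
q=w[cv2.erode((l==k).astype(np.uint8),np.ones((3,3)))>0];C=q.mean(0);N=np.array([-.304,.084,.949]);N/=np.linalg.norm(N)
print('C',C,'N svd',np.linalg.svd(q-C,full_matrices=False)[2][2], np.linalg.svd(q-C,full_matrices=False)[1]/len(q)**.5)
rect(l==k,C,N,'plate')
# board extents along level axis from its upper/left edges
b=w[gm&(w[...,2]>.1)];print('board tilt edges',len(b))
E
```

```text
t: 8.45
tcp_pos: [0.5066, -0.1809, 0.2843]
tool_rot: [0.132, 0.991, -0.0, 0.0]
force: [0.5, -0.9, -1.2]
finger_gap: 0.573
gripper_force: 64.3
[ 0.50655212 -0.18093368  0.28429986] [ 1.32136983e-01  9.91231377e-01 -3.99239957e-04  1.26169495e-04] [-5.50582508e-01  3.67037831e-01  1.60821720e+00 -6.82482731e-04
  1.16578292e+00 -1.85606095e+00] [ 0.47964329 -0.91227833 -1.21712028] [-0.00493346 -0.0012973  -0.01175   ]
[ 257  251   46   71 3071] [279.37349398 286.07977857]Traceback (most recent call last):
  File "<stdin>", line 16, in <module>
    u, s, vh = gufunc(a, signature=signature)
               ~~~~~~^^^^^^^^^^^^^^^^^^^^^^^^
    raise LinAlgError("SVD did not converge")
numpy.linalg.LinAlgError: SVD did not converge
```

```bash
cat > f2.py <<'E'
from h import *
d=np.load('w1.npz');i,w,P=d['i'],d['w'],d['P'];K=np.load('K.npy')
g=i.astype(int);hsv=cv2.cvtColor(i,cv2.COLOR_BGR2HSV)
m=((g.min(-1)>140)&(hsv[...,1]<40)).astype(np.uint8);m=cv2.morphologyEx(m,cv2.MORPH_CLOSE,np.ones((5,5)));m=cv2.morphologyEx(m,cv2.MORPH_OPEN,np.ones((15,15)))
n,l,st,c=cv2.connectedComponentsWithStats(m);k=l[286,280]
def rect(mask,C,N,tag):
    x=np.array([1,0,0])-N*N[0];x/=np.linalg.norm(x);y=np.cross(N,x)
    v,u=np.nonzero(mask)
    r=np.stack([(u-K[0,2])/K[0,0],(v-K[1,2])/K[1,1],np.ones(len(u))],-1)@P[:3,:3].T
    p=P[:3,3]+r*(((C-P[:3,3])@N)/(r@N))[:,None]-C;pl=(np.stack([p@x,p@y],-1)*1000).astype(np.float32)
    rc=cv2.minAreaRect(pl);cc=C+rc[0][0]/1000*x+rc[0][1]/1000*y;a=np.radians(rc[2])
    print(tag,np.round(rc[1],1),'c',cc.round(4),'mean',(C+p.mean(0)).round(4),'yaw',[np.degrees(np.arctan2(t[1],t[0])).round(2) for t in(np.cos(a)*x+np.sin(a)*y,-np.sin(a)*x+np.cos(a)*y)])
q=w[cv2.erode((l==k).astype(np.uint8),np.ones((3,3)))>0];q=q[np.isfinite(q[:,0])];q=q[abs(q[:,2]-np.median(q[:,2]))<.02];C=q.mean(0)
U,S,V=np.linalg.svd(q-C,full_matrices=False);N=V[2]*np.sign(V[2,2])
print('C',C,'N',N,S/len(q)**.5,'tilt',np.degrees(np.arccos(N[2])),len(q))
rect(l==k,C,N,'plate')
b=np.isfinite(w[...,2])&(g[...,1]>70)&(g[...,1]>g[...,2]+40)
b=cv2.morphologyEx(b.astype(np.uint8),cv2.MORPH_OPEN,np.ones((3,3)))>0;b[:,:198]=0;b[:,350:]=0;b[:232]=0
Q=w[b];e=(Q-C)@N+.016;Q=Q[abs(e)<.003]
CB=Q.mean(0);V=np.linalg.svd(Q-CB,full_matrices=False)[2];NB=V[2]*np.sign(V[2,2]);print('board N',NB,np.degrees(np.arccos(NB[2])),'az',np.degrees(np.arctan2(-NB[1],-NB[0])),len(Q))
# top edge line of board (image row ~234): yaw of level axis
rows=[(u,np.nonzero(b[:,u])[0].min()) for u in range(205,345,2) if b[:,u].any()]
pts=np.array([w[v+1,u] for u,v in rows]);pts=pts[np.isfinite(pts[:,0])]
f=np.polyfit(pts[:,1],pts[:,0],1);r=pts[:,0]-np.polyval(f,pts[:,1]);pts=pts[abs(r)<.004];f=np.polyfit(pts[:,1],pts[:,0],1)
print('level axis slope x/y -> x yaw',-np.degrees(np.arctan(f[0])),len(pts))
E
python3 f2.py
```

```text
C [0.57190315 0.14781188 0.16637583] N [-0.31440109  0.08487192  0.94548861] [0.02201583 0.01354766 0.00093647] tilt 19.005273068851608 2832
plate [49.8 79.3] c [0.5716 0.1478 0.1663] mean [0.5719 0.1478 0.1664] yaw [np.float64(75.24), np.float64(165.28)]
board N [-0.31236046  0.08422024  0.94622296] 18.875645067423942 az -15.089555899171145 8266
level axis slope x/y -> x yaw -15.948134904342956 70
```

```bash
python3 -m crank '[{"dp":[0.1,0.4,0],"angular":[0,0,0]},{"dp":[0.1,0.8,0],"angular":[0,0,0]},{"dp":[0.1,1,0],"angular":[0,0,0]},{"dp":[0.1,1,0],"angular":[0,0,0]},{"dp":[0.1,1,0],"angular":[-0.83,-3.05,0]},{"dp":[0.1,1,0],"angular":[-0.83,-3.05,0]},{"dp":[0.1,1,0],"angular":[-0.83,-3.05,0]},{"dp":[0.1,1,0],"angular":[-0.83,-3.05,0]},{"dp":[0.1,1,0],"angular":[-0.83,-3.05,0]},{"dp":[0.1,1,-0.2],"angular":[-0.83,-3.05,0]},{"dp":[0.1,0.8,-0.2],"angular":[0,0,0]},{"dp":[0.1,0.6,-0.2],"angular":[0,0,0]},{"dp":[0.07,0.4,-0.2],"angular":[0,0,0]},{"dp":[0,0.2,-0.2],"angular":[0,0,0]},{"dp":[0,0,-0.17],"angular":[0,0,0]},{"dp":[0,0,0],"angular":[0,0,0]},{"dp":[0,0,0],"angular":[0,0,0]}]'
cat > st.py <<'E'
from h import *
s=sense();p=s['tcp_pos'];M=R.from_quat(s['tool_rot']).as_matrix();a,t=np.radians(-15.2),np.radians(18.95)
X=np.array([np.cos(t)*np.cos(a),np.cos(t)*np.sin(a),np.sin(t)]);Y=np.array([-np.sin(a),np.cos(a),0]);N=np.cross(X,Y);F=np.stack([X,Y,N])
c=p-N*.0274 if 0 else p+M[:,2]*.0274
print('t',s['t'],'underside in face frame mm',(F@(c-[.572,.148,.1664])*1000).round(2),'rot err deg(face axes)',np.degrees(R.from_matrix(F@M@np.diag([-1,1,-1])).as_rotvec()).round(2))
print('F face',(F@s['force']).round(2),'M face',(F@s['ft_torque']).round(3),'grip',s['gripper_force'],s['finger_gap'])
print('unit dp for 1mm along -N',(-N/30).round(4),'X',X.round(3),'Y',Y.round(3),'N',N.round(3))
E
python3 st.py; python3 -c "
from h import *
i,w,P=snap('wrist');cv2.imwrite('pics/w3.png',i);np.savez('w3.npz',i=i,w=w,P=P)"
```

```text
t: 10.15
tcp_pos: [0.5444, 0.155, 0.2491]
tool_rot: [0.131, 0.978, -0.022, 0.163]
force: [0.2, 0.0, -0.9]
finger_gap: 0.576
gripper_force: 64.3
t 10.15 underside in face frame mm [-0.07 -0.5  60.03] rot err deg(face axes) [-0.04  0.01 -0.06]
F face [-0.14  0.05 -0.94] M face [-0.047  0.244 -0.015] grip 64.26337480545044 0.5759526949008239
unit dp for 1mm along -N [ 0.0104 -0.0028 -0.0315] X [ 0.913 -0.248  0.325] Y [0.262 0.965 0.   ] N [-0.313  0.085  0.946]
```

View pics/w3.png

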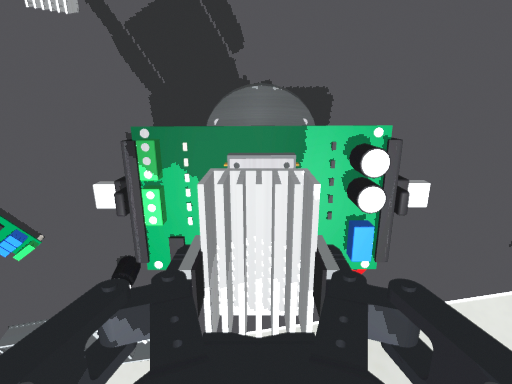

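The wrist view shows the sink held square, columns 200–318, with the fins parallel to the board's axes. The lower end of the plate is visible at columns 228–296, rows 155–168. I'll check the sink's seat in the hand and re-measure the board from here.

```bash
cat > seat.py <<'E'
from h import *
s=sense();d=np.load('w3.npz');i,w,P=d['i'],d['w'],d['P'];p=np.array(s['tcp_pos']);M=R.from_quat(s['tool_rot']).as_matrix()
T=(w-p)@M  # tool frame
g=i.astype(int)
S=T[165:330,195:325];ok=np.isfinite(S[...,0])&(abs(S[...,2])<.03)&(abs(S[...,1])<.03)
q=S[ok];top=q[(q[:,2]<np.percentile(q[:,2],5)+.006)]
for _ in range(3):
    A=np.c_[top[:,:2],np.ones(len(top))];f=np.linalg.lstsq(A,top[:,2],rcond=None)[0];e=top[:,2]-A@f;top=top[e<.0015] if _<2 else top
print('fin top plane: slopes deg',np.degrees(f[:2]).round(2),'z',f[2].round(4),'std',e.std(),'x range',np.percentile(top[:,0],[.5,99.5]),'y',np.percentile(top[:,1],[.5,99.5]))
b=np.isfinite(w[...,2])&(g[...,1]>70)&(g[...,1]>g[...,2]+40);b=cv2.morphologyEx(b.astype(np.uint8),cv2.MORPH_OPEN,np.ones((3,3)))>0;b[:128]=0;b[262:]=0;b[:,:160]=0;b[:,345:]=0
Q=w[b];Q=Q[abs(Q[:,2]-.15)<.04];
for _ in range(4):
    C=Q.mean(0);V=np.linalg.svd(Q-C,full_matrices=False)[2];N=V[2]*np.sign(V[2,2]);Q=Q[abs((Q-C)@N)<.003]
print('board N',N,'tilt',np.degrees(np.arccos(N[2])).round(2),'az',np.degrees(np.arctan2(-N[1],-N[0])).round(2),len(Q),'face z offset pred',(np.array([.572,.148,.1664])-C)@N)
# lower edge of plate & sides at rows 155..168
pm=(g.min(-1)>110)&np.isfinite(w[...,2]);pm[:150]=0;pm[172:]=0;pm[:,:222]=0;pm[:,302:]=0
q=w[pm];q=q[abs((q-C)@N-.016)<.004];print(len(q))
a,t=np.radians(-15.2),np.radians(18.95);X=np.array([np.cos(t)*np.cos(a),np.cos(t)*np.sin(a),np.sin(t)]);Y=np.array([-np.sin(a),np.cos(a),0]);Nf=np.cross(X,Y)
r=(q-[.572,.148,.1664])@np.stack([X,Y,Nf]).T*1000;print('plate in face frame',np.percentile(r,[1,50,99],0).round(1))
for c in(0,1):
  bb=(Q-[.572,.148,.1664])@(X,Y)[c]*1000;print('board ext',np.percentile(bb,[.1,99.9]))
E
python3 seat.py
```

```text
fin top plane: slopes deg [15.41 -2.67] z -0.0172 std 0.0032752762427586566 x range [-0.00957572  0.04179355] y [-0.02784627  0.02484945]
board N [-0.31217127  0.08441543  0.946268  ] tilt 18.87 az -15.13 10860 face z offset pred 0.015912989368119697
834
plate in face frame [[-39.2 -24.5  -3.6]
 [-35.2  -0.4  -0.3]
 [-30.7  24.3   1.4]]
board ext [-57.5609389   52.63068707]
board ext [-85.48804385  69.19797098]
```

```bash
python3 -m crank '[{"dp":[0.06,0,-0.17],"angular":[0,0,0]},{"dp":[0.1,-0.03,-0.32],"angular":[0,0,0]},{"dp":[0.1,-0.03,-0.32],"angular":[0,0,0]},{"dp":[0.1,-0.03,-0.32],"angular":[0,0,0]},{"dp":[0.1,-0.02,-0.27],"angular":[0,0,0]},{"dp":[0.06,-0.02,-0.17],"angular":[0,0,0]},{"dp":[0.03,0,-0.1],"angular":[0,0,0]},{"dp":[0,0,0],"angular":[0,0,0]},{"dp":[0,0,0],"angular":[0,0,0]},{"dp":[0,0,0],"angular":[0,0,0]}]' && python3 st.py
```

```text
t: 11.2
tcp_pos: [0.5611, 0.152, 0.1995]
tool_rot: [0.13, 0.978, -0.022, 0.164]
force: [0.5, 0.2, -0.6]
finger_gap: 0.573
gripper_force: 64.3
t 11.2 underside in face frame mm [-0.15  0.96  7.69] rot err deg(face axes) [ 0.01 -0.06 -0.  ]
F face [ 0.17  0.29 -0.71] M face [ 0.053  0.254 -0.003] grip 64.26350712776184 0.572597687749947
unit dp for 1mm along -N [ 0.0104 -0.0028 -0.0315] X [ 0.913 -0.248  0.325] Y [0.262 0.965 0.   ] N [-0.313  0.085  0.946]
```

```bash
python3 -m crank '[{"dp":[0.01,-0.02,-0.03],"angular":[0,0,0]},{"dp":[0.02,-0.02,-0.06],"angular":[0,0,0]},{"dp":[0.02,-0.01,-0.06],"angular":[0,0,0]},{"dp":[0.01,0,-0.03],"angular":[0,0,0]},{"dp":[0,0,0],"angular":[0,0,0]},{"dp":[0,0,0],"angular":[0,0,0]}]' && python3 st.py; for k in 1 2; do :; done; python3 -m crank '[{"dp":[0.01,0,-0.03],"angular":[0,0,0]},{"dp":[0,0,0],"angular":[0,0,0]},{"dp":[0,0,0],"angular":[0,0,0]}]' && python3 st.py
```

```text
t: 11.8
tcp_pos: [0.5627, 0.1503, 0.1936]
tool_rot: [0.131, 0.978, -0.022, 0.163]
force: [0.6, -0.1, -1.9]
finger_gap: 0.573
gripper_force: 64.3
t 11.8 underside in face frame mm [-0.17 -0.22  1.45] rot err deg(face axes) [-0.01 -0.01 -0.01]
F face [-0.07  0.05 -2.  ] M face [-0.006  0.192 -0.026] grip 64.26355004310608 0.5733262398625542
unit dp for 1mm along -N [ 0.0104 -0.0028 -0.0315] X [ 0.913 -0.248  0.325] Y [0.262 0.965 0.   ] N [-0.313  0.085  0.946]
t: 12.1
tcp_pos: [0.563, 0.1503, 0.1928]
tool_rot: [0.131, 0.978, -0.022, 0.163]
force: [-0.0, -0.5, -1.4]
finger_gap: 0.572
gripper_force: 64.3
t 12.1 underside in face frame mm [-0.16 -0.14  0.56] rot err deg(face axes) [-0.01 -0.01 -0.01]
F face [-0.37 -0.46 -1.32] M face [-0.006  0.266 -0.008] grip 64.26313161849976 0.5718568005140995
unit dp for 1mm along -N [ 0.0104 -0.0028 -0.0315] X [ 0.913 -0.248  0.325] Y [0.262 0.965 0.   ] N [-0.313  0.085  0.946]
```

```bash
python3 -m crank '[{"dp":[0.01,0,-0.03],"angular":[0,0,0]},{"dp":[0,0,0],"angular":[0,0,0]},{"dp":[0,0,0],"angular":[0,0,0]}]' >/dev/null&& python3 st.py|head -2;  python3 -m crank '[{"dp":[0.01,0,-0.03],"angular":[0,0,0]},{"dp":[0,0,0],"angular":[0,0,0]},{"dp":[0,0,0],"angular":[0,0,0]}]'>/dev/null && python3 st.py|head -2
```

```text
t 12.4 underside in face frame mm [-0.12 -0.03 -0.37] rot err deg(face axes) [-0.01 -0.02 -0.01]
F face [-0.15  0.72 -1.81] M face [0.004 0.233 0.011] grip 64.41467642784119 0.5763996675695569
t 12.7 underside in face frame mm [-0.09 -0.02 -1.01] rot err deg(face axes) [-0.01 -0.03 -0.01]
F face [-0.62 -0.92  2.71] M face [-0.09   0.249  0.022] grip 64.8101556301117 0.5744858260357467
```

```bash
for k in 1; do python3 -m crank '[{"dp":[0.01,0,-0.03],"angular":[0,0,0]},{"dp":[0,0,0],"angular":[0,0,0]},{"dp":[0,0,0],"angular":[0,0,0]}]' >/dev/null&& python3 st.py|head -2; done; python3 -m crank '[{"dp":[0.01,0,-0.03],"angular":[0,0,0]},{"dp":[0,0,0],"angular":[0,0,0]},{"dp":[0,0,0],"angular":[0,0,0]}]'>/dev/null && python3 st.py|head -2
```

```text
t 13.0 underside in face frame mm [-0.09 -0.01 -1.71] rot err deg(face axes) [-0.01 -0.04 -0.01]
F face [-1.57 -1.77  5.71] M face [-0.173  0.399  0.025] grip 65.32133460044861 0.5711800869986299
t 13.3 underside in face frame mm [-0.11  0.01 -2.26] rot err deg(face axes) [-0.02 -0.05 -0.  ]
F face [-2.04 -1.68  9.35] M face [-0.215  0.428  0.043] grip 65.72702050209045 0.5726158286580119
```

```bash
cat > av.py <<'E'
from h import *
a,t=np.radians(-15.2),np.radians(18.95)
X=np.array([np.cos(t)*np.cos(a),np.cos(t)*np.sin(a),np.sin(t)]);Y=np.array([-np.sin(a),np.cos(a),0]);N=np.cross(X,Y);F=np.stack([X,Y,N])
L=[]
for k in range(10):
    vision.snapshot('side');s=sense();M=R.from_quat(s['tool_rot']).as_matrix();c=s['tcp_pos']+M[:,2]*.0274
    L.append(np.r_[F@(c-[.572,.148,.1664])*1000,np.degrees(R.from_matrix(F@M@np.diag([-1,1,-1])).as_rotvec()),F@s['force'],F@s['ft_torque'],s['gripper_force']])
L=np.array(L);m=L.mean(0);e=L.std(0)/3
print('t',s['t'],'pos',m[:3].round(2),'rot',m[3:6].round(2),'F',m[6:9].round(2),'M',m[9:12].round(3),'sem',e[6:12].round(3),'grip',m[12].round(1))
E
python3 av.py
```

```text
t 13.8 pos [-0.09  0.01 -2.24] rot [-0.02 -0.05 -0.  ] F [-1.54 -2.24  9.6 ] M [-0.216  0.441  0.006] sem [0.201 0.186 0.153 0.01  0.009 0.011] grip 65.7
```

```bash
python3 -m crank '[{"dp":[0,0,0],"angular":[0.26,0.97,0]},{"dp":[0,0,0],"angular":[0,0,0]}]' >/dev/null; python3 av.py
```

```text
t 14.5 pos [-0.25  0.07 -2.07] rot [-0.01  0.91  0.  ] F [-1.77 -2.79 10.14] M [-0.397  0.102 -0.043] sem [0.176 0.154 0.173 0.008 0.011 0.008] grip 65.7
```

```bash
python3 -m crank '[{"dp":[0,0,0],"angular":[-0.52,-1.93,0]},{"dp":[0,0,0],"angular":[0,0,0]}]' >/dev/null; python3 av.py
```

```text
t 15.2 pos [ 0.67  0.21 -2.06] rot [-0.   -1.08 -0.  ] F [-0.96 -1.71 10.26] M [-0.241  0.689  0.03 ] sem [0.165 0.188 0.236 0.012 0.008 0.008] grip 65.8
```

```bash
python3 -m crank '[{"dp":[0,0,0],"angular":[0.28,1.03,0]},{"dp":[0,0,0],"angular":[0.91,-0.25,0.33]},{"dp":[0,0,0],"angular":[0,0,0]}]' >/dev/null; python3 av.py
```

```text
t 16.0 pos [ 0.67  0.49 -2.05] rot [ 0.99 -0.06  0.03] F [-0.32 -2.43 10.06] M [-0.63   0.273 -0.001] sem [0.127 0.239 0.152 0.006 0.011 0.015] grip 65.8
```

```bash
python3 -m crank '[{"dp":[0,0,0],"angular":[-0.91,0.25,-0.33]},{"dp":[0,0,0],"angular":[0,0,0]}]' >/dev/null; python3 av.py
```

```text
t 16.7 pos [ 0.71  0.48 -2.15] rot [ 0.04 -0.07 -0.01] F [-0.68 -1.7   8.92] M [-0.183  0.319 -0.025] sem [0.197 0.166 0.16  0.01  0.012 0.006] grip 65.5
```

```bash
python3 -m crank '[{"dp":[0,0,0],"angular":[-0.91,0.25,-0.33]},{"dp":[0,0,0],"angular":[0,0,0]}]' >/dev/null; python3 av.py
```

```text
t 17.4 pos [ 0.73  0.46 -1.98] rot [-0.91 -0.09 -0.02] F [-1.2  -0.11  9.73] M [0.175 0.424 0.029] sem [0.221 0.148 0.181 0.011 0.009 0.013] grip 65.7
```

```bash
python3 -m crank '[{"dp":[0.01,0,-0.03],"angular":[1.1,-0.3,0.4]},{"dp":[0,0,0],"angular":[0,0,0]}]' >/dev/null; python3 av.py
python3 - <<'E'
from h import *
for n in('top','wrist'):
    i,w,P=snap(n);np.savez(n+'_f.npz',i=i,w=w,P=P);cv2.imwrite(f'pics/{n}_f.png',i)
i=np.load('top_f.npz')['i'];cv2.imwrite('pics/topc.png',cv2.resize(i[105:205,100:225],None,fx=5,fy=5))
E
```

```text
t 18.1 pos [ 0.73  0.63 -2.67] rot [ 0.24 -0.09  0.02] F [-0.75 -0.83 12.28] M [-0.423  0.374  0.037] sem [0.25  0.175 0.154 0.014 0.009 0.014] grip 66.0
```

View pics/wrist_f.png

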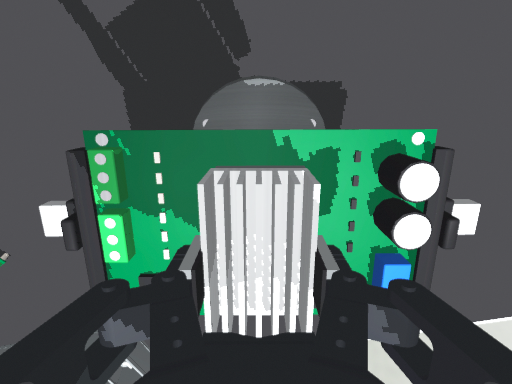

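View pics/topc.png

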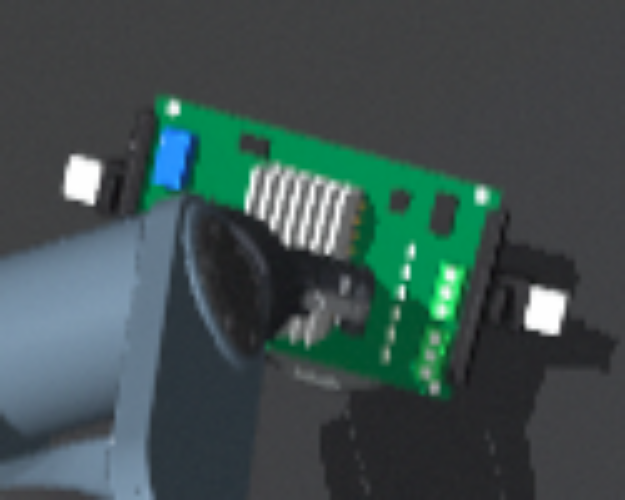

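```bash
python3 - <<'E'
from h import *
a,t=np.radians(-15.2),np.radians(18.9)
X=np.array([np.cos(t)*np.cos(a),np.cos(t)*np.sin(a),np.sin(t)]);Y=np.array([-np.sin(a),np.cos(a),0]);N=np.cross(X,Y);F=np.stack([X,Y,N])
d=np.load('wrist_f.npz');w=(d['w']-[.572,.148,.1664])@F.T*1000;g=d['i'].astype(int)
print('board edge x', [w[[v for v in range(115,150) if w[v,u,2]>-25 and abs(w[v,u,0]+60)<15][0],u].round(1).tolist() for u in (150,200,260,320,360)])
S=w[160:235,190:330].reshape(-1,3);S=S[np.isfinite(S[:,0])]
top=S[S[:,2]>26];print('top z',np.percentile(top[:,2],[5,50,95]).round(1),'x',np.percentile(top[:,0],[.5,2]).round(1),'y',np.percentile(top[:,1],[1,99]).round(1))
A=np.c_[top[:,:2],np.ones(len(top))];A2=top[:,2]>30;f=np.linalg.lstsq(A[A2],top[A2,2],rcond=None)[0];print('top plane slope deg (x,y)',np.degrees(f[:2]).round(2))
# board left/right: jaw inner edges at row 230 => green extents
gm=(g[...,1]>60)&(g[...,1]>g[...,2]+40)&np.isfinite(w[...,2])&(abs(w[...,2]+18)<6)
for v in(145,200):
    u=np.nonzero(gm[v])[0];print('row',v,w[v,u.min()].round(1),w[v,u.max()].round(1))
Q=w[gm];Q=Q[(Q[:,1]>-60)&(Q[:,1]<55)];A=np.c_[Q[:,:2],np.ones(len(Q))];f=np.linalg.lstsq(A,Q[:,2],rcond=None)[0];print('board plane slope deg',np.degrees(f[:2]).round(2),f[2])
E
```

```text
board edge x [[-58.8, -61.0, -18.7], [-58.8, -33.3, -18.2], [-58.9, -0.2, -17.5], [-59.3, 33.1, -18.7], [-59.4, 55.1, -18.0]]
top z [27.5 32.6 33.7] x [-41.  -40.9] y [-25.9  23.6]
top plane slope deg (x,y) [-0.16  0.17]
row 145 [-50.6 -98.2 -18.6] [-50.6  97.4 -17.9]
row 200 [-18.3 -80.5 -18.8] [-18.3  85.1 -18.4]
board plane slope deg [-0.    0.03] -18.15422904246084
```

Measured in one wrist image, the sink is centred to about 1 mm and parallel to the board within 0.3°. Its tops stand 51 mm above the board, as they should (16 + 35 mm), and the press is about 13 N, so I'm handing in.

```bash
python3 -m crank '[{"dp":[0,0,0],"angular":[0,0,0]},{"dp":[0,0,0],"angular":[0,0,0]},{"dp":[0,0,0],"angular":[0,0,0]},{"dp":[0,0,0],"angular":[0,0,0]},{"dp":[0,0,0],"angular":[0,0,0]}]'; python3 -c "
from station import order
print(order.sign_off())"
```

```text
t: 18.7
tcp_pos: [0.565, 0.1504, 0.19]
tool_rot: [0.13, 0.978, -0.02, 0.164]
force: [-5.7, -0.3, 11.8]
finger_gap: 0.573
gripper_force: 66.0
the job is handed in; nothing more can be done
None
```

The job is handed in at about 19 s, with no verdict returned: the middle-sized heat sink is still gripped and pressed on the module at about 13 N, and by my measurements it is centred to about 1 mm and flush within about 0.3°.

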